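Clamp the cooler block with a quick-release bar clamp

ROBOT

A 7-joint arm with a two-finger parallel gripper is mounted at the origin on a cart in front of the work surface, level with it; the furniture and walls round the work are solid. World frame = base frame: x ahead of the robot, y to its left, z up, the work surface at z = 0. Lengths are in mm, angles in rad, forces in N, time in s.
With the tool pointing down it reaches from about 425 to 875 mm from the base axis. Payload 8.4 kg.
Tool frame: the origin (TCP) lies midway between the tips of the shut fingers; the grasp point (between the pads) lies 19 mm behind it; x points along the fingers, z is the direction in which the jaws open and shut, and the axes are right-handed (so a half turn about x gives the same grasp; the last joint's range is limited). The gripper opens to 87 mm and grips with 3 to 60 N. Pads are 19 mm wide; open, the fingers measure 117 mm over their backs; the gripper's body (75 mm by 190 mm) begins 51 mm behind the grasp point.
Start: joints at [-1.431, 0.333, 0.04, 1.465, -0.013, 1.343, -0.059], TCP at [153.752, 631.525, 222.546] pointing down, gripper open.
Joint ranges: [-2.58, 2.58], [-0.38, 2.09], [-1.3, 1.39], [0.25, 2.4], [-1.5, 4.64], [0.08, 2.09], [-2.65, 2.65]. Speed limits (rad/s): [2.22, 2.22, 2.79, 2.79, 3.14, 3.14, 3.14].

INTERFACE

Orientations are given as a rotation vector (axis times angle).
In Python, from bench import status, imaging, order gives the robot as it stands.
- The arm moves only by the tool send_rows, never from a script. Its argument "moves" is a list of rows, each a list of 3 entries, a list of its own where there are three numbers: the finger opening in cm, from 0 to 8.7, then the shift along the world's x, y, z in cm, then the turn, a rotation vector about the world's x, y, z in degrees. In form: [[hand, [dx, dy, dz], [ax, ay, az]], ...]. A call has exactly 8 rows; each row is the pose to reach, as a shift and turn from the pose commanded when the call began; what a row does not reach only later rows make up. A row lasts 1/10 s, in which the tool goes at most 50 mm and 8.59 degrees, less where a joint would pass 70% of its speed; a pose out of reach is approached as far as the arm can. A call with a gripper value outside its range is refused whole. The fingers move at their own pace and stop on an object; the grip force is fixed at half the most. Time passes only in rows, so rows that repeat a pose let the fingers close, or fill a call up. It gives the time, the measured TCP pose, the force and the opening at its end, in the units of the state.
- status.observe(): the state, without advancing time (a new reading comes with each control period).
- imaging.capture(name): name is "scene" or "top" or "wrist"; returns a dict with "color" (384x512x3 uint8, blue, green, red), "depth" (384x512 float32, mm along the optical axis (not along the pixel's ray), 0 where there is no reading), "fx", "fy", "cx", "cy" (pixels), "camera_from_world" (4x4, takes a point from world to camera coordinates); the wrist camera has in their place "hand_eye" (4x4, takes a point from camera to tool coordinates, whose origin is the TCP and whose axes are the tool frame's). Camera axes: x right, y down, z forward; pixel columns grow to the right and rows downward; lengths in mm; the calibration is good to about 2 mm. A picture is of the moment at which its call begins: read the wrist's pose just before it.
- order.job_done(): hands the job in, once; it reports no verdict.
The state is a dict: "time": time; "q": joint angles; "joint_vel": joint speeds; "effort": joint torques, N m; "position": TCP position; "tcp_rot": TCP orientation; "force": force on the tool from outside, world axes, zero at the start; "torque": the same for the moment, N m; "width": finger opening in mm.
Only numpy, scipy, OpenCV 4.12 (cv2) and the standard library are available. Lean on these libraries where they do the work, as an engineer would, in place of code of your own. Each camera call takes 0.05 s, during which the arm holds its last target.

TASK

The white cooler block sits loose in one of the two quick-release bar clamps. On that clamp, with the red lever still standing open, turn the yellow adjuster nut clockwise until its pointer is on the green mark (the setting at which the lever meets firm resistance half-way), then fold the red lever fully down so that the block is held. Leave the other clamp, which holds the green slide case, as it is.

Things in the scene. Friction and masses are not known exactly. Their poses are not given: they have to be found in the camera images.
- clamp_nut (a joint): Yellow adjuster nut of the clamp holding the white block: rad, growing clockwise seen from above. Starts between 0 and 0.3 (backed off); its pointer is on the middle of the green mark at 1.2; stops at -0.1 and 1.7. Takes about 0.16 N m to turn, stays where left, lowers the clamping bar 2.5 mm per rad.
- clamp_nut_grip (a point): Centre of that nut's yellow wing, on its vertical axis: an upright flat 38 mm long, 12 thick, 34 tall; this point is 102 mm above the bench, 18 mm above the dark disc (38 mm across) under the wing. x points along the wing to the pointer nib and turns with the nut; z up. Below is a white dial 72 mm across, face 78 mm above the bench, its green mark on the side away from the lever.
- clamp_lever (a joint): Red cam lever of the same clamp: rad, 0 = standing open (80 degrees above level), 1.4 = folded down, level, pointing away from the nut. Starts between 0 and 0.25, stays where left. Moves lightly (about 2 N at the paddle) until the pad meets the block (half-way, near 0.7, when the nut is on the mark), then firmly, 3 to 6 N.
- clamp_lever_pivot (a point): Hinge axis of that red lever, 90 mm above the bench less 2.5 mm per rad of the nut (which lowers lever and bar together), 150 mm from the nut's axis. Its x axis is level and points from the nut to the lever, the way the lever folds down; its y axis is the hinge line, z is up. Fork ears beside it reach 10 mm above it.
- clamp_lever_tip (a point): Point on the middle of the red lever's paddle, 80 mm from its hinge axis. The lever is a straight bar 8 mm thick and 16 mm wide, its paddle (52 to 88 mm from the hinge axis) 22 mm wide.
- clamp_pad: Round black rubber pad, 28 mm across and 8 mm high, sprung under the steel clamping bar of the same clamp; it comes down on the block. Origin: centre of its underside.
- cooler: White cooler block, 45 x 65 x 25 mm, loose in the nest under the bar, its top 46 mm above the bench. Origin: centre of its underside.
- spare_nut_nib (a point): Pointer nib of the yellow nut of the other, like clamp, which holds the green slide case; 26 mm from that nut's axis, 81 mm above the bench. To be left alone.
- spare_lever_tip (a point): Paddle of the red lever of the other clamp, 80 mm from its hinge axis; to be left alone.
- case_green: Green slide case, 30 x 85 x 34 mm, in the nest of the other clamp; to be left there. Origin: centre of its underside.

How it is judged (in metres and radians):
On the way, in this order (a step that is already met when the one before it is completed fails the run):
1. the nut's pointer is on the green mark (within 0.25 rad) while the lever still stands open (below 0.5 rad) (value of joint clamp_nut between 0.95 and 1.45 rad and value of joint clamp_lever below 0.5 rad), for 0.2 s.
2. the lever is folded down (beyond 1.25 rad) and the pad presses the block (value of joint clamp_lever above 1.25 rad and contact force between clamp_pad and cooler above 10 N), for 0.2 s.
At the end, for the whole second after the job is handed in: The nut's pointer is on the green mark (1.2 rad, within 0.25), the red lever is folded down (beyond 1.25 of 1.4 rad), and the pad presses the block, at rest in its nest, with more than 10 N (all of step 2 and value of joint clamp_nut between 0.95 and 1.45 rad and linear speed of cooler below 0.02 m/s); the robot touches nothing.
It fails at once if the other clamp's nut, lever or slide case is moved (nib by over 8 mm, lever tip by over 20 mm, case by over 15 mm) (distance of spare_nut_nib from where it was at the start of the episode above 0.008 m or distance of spare_lever_tip from where it was at the start of the episode above 0.02 m or distance of case_green from where it was at the start of the episode above 0.015 m).
It also fails if it takes over 45 s, if anything falls off the work surface, if the arm or the gripper's body presses on something with over 40 N, if the wrist force passes 120 N, or if a joint passes its speed limit or range.

## Working session

There is one attempt and no reset: what is moved stays moved. The work goes in short steps, Python scripts to look and compute and a tool call to move; the robot and the scene stay as the last step left them, time stands still between calls to the robot, and variables do not carry over. Pictures are saved under pics/ and viewed, and the job is handed in when it is done.

Besides the shell and the picture viewer there is one more tool, called after "Request:" by a JSON object that holds its "fn" and its "kwargs", one argument or row to a line. send_rows: Moves the arm, as the interface text tells. Its arguments: {"type":"object","properties":{"moves":{"type":"array"}},"required":["moves"]}

```bash
ls; mkdir -p pics
cat > h.py <<'E'
import numpy as np, cv2
from bench import status, imaging, order
from scipy.spatial.transform import Rotation as R
E
python3 - <<'E'
from h import *
s=status.observe(); print({k:np.round(v,3) for k,v in s.items()})
for n in("scene","top"):
    c=imaging.capture(n); cv2.imwrite(f"pics/{n}0.png",c["color"]); np.savez(f"/tmp/{n}0.npz",**c)
    print(n,c["fx"],c["cx"],c["cy"],np.round(np.linalg.inv(c["camera_from_world"]),2))
E
```

```text
pics
{'time': np.float64(0.0), 'q': array([-1.431,  0.334,  0.04 ,  1.466, -0.013,  1.343, -0.058]), 'joint_vel': array([-0.002,  0.   , -0.   , -0.001, -0.001, -0.   , -0.001]), 'effort': array([ 0.0000e+00, -6.5636e+01,  1.3350e+00, -4.0380e+01, -6.0000e-02,
        4.5000e-02,  0.0000e+00]), 'position': array([153.655, 631.109, 221.656]), 'tcp_rot': array([-1.033,  1.314,  1.031]), 'force': array([-0.033,  0.434,  0.887]), 'torque': array([ 0.033, -0.01 , -0.05 ]), 'width': np.float64(87.067)}
scene 384.73055352738066 259.0698846318504 191.4352230459352 [[ 5.4000e-01 -4.0000e-01  7.4000e-01 -1.0714e+02]
 [-8.4000e-01 -2.3000e-01  4.9000e-01 -4.8232e+02]
 [-3.0000e-02 -8.9000e-01 -4.6000e-01  5.3294e+02]
 [ 0.0000e+00  0.0000e+00  0.0000e+00  1.0000e+00]]
top 374.35092306394773 257.3710933083645 192.83419996357412 [[ 2.0000e-02 -9.8000e-01  2.0000e-01  3.3976e+02]
 [-1.0000e+00 -1.0000e-02  0.0000e+00 -1.0709e+02]
 [-0.0000e+00 -2.0000e-01 -9.8000e-01  9.4330e+02]
 [ 0.0000e+00  0.0000e+00  0.0000e+00  1.0000e+00]]
```

View pics/scene0.png

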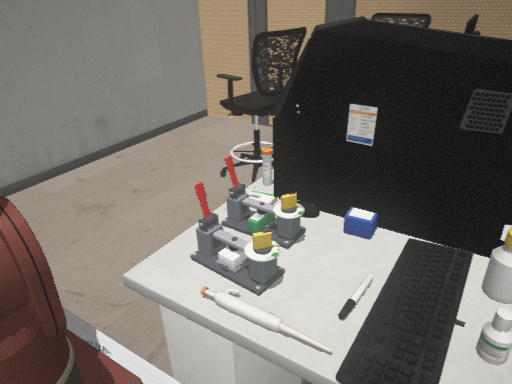

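View pics/top0.png

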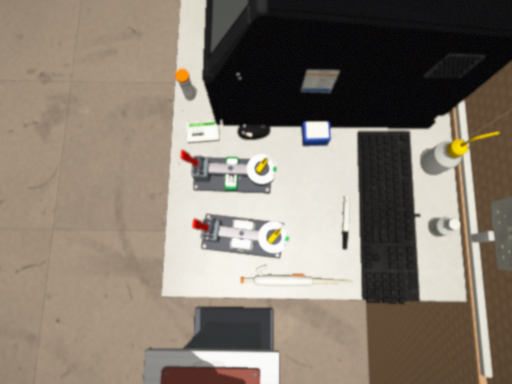

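```bash
cat >> h.py <<'E'
def ray(c,u,v,z):
    T=np.linalg.inv(c["camera_from_world"]); d=T[:3,:3]@np.array([(u-c["cx"])/c["fx"],(v-c["cy"])/c["fy"],1]); o=T[:3,3]
    return o+d*(z-o[2])/d[2]
def proj(c,p):
    q=c["camera_from_world"]@np.append(p,1); return c["fx"]*q[0]/q[2]+c["cx"],c["fy"]*q[1]/q[2]+c["cy"]
def blobs(c,col,lo=15):
    h=cv2.cvtColor(c["color"],cv2.COLOR_BGR2HSV)
    r={"y":[(20,120,60,34)],"r":[(0,150,60,8),(172,150,60,180)],"g":[(45,80,60,85)]}[col]
    m=0
    for a in r: m=m|cv2.inRange(h,(a[0],a[1],a[2]),(a[3],255,255))
    n,l,st,ce=cv2.connectedComponentsWithStats(m)
    return [(st[i],ce[i],l==i) for i in range(1,n) if st[i][4]>=lo]
E
python3 - <<'E'
from h import *
for n in("scene","top"):
    c=dict(np.load(f"/tmp/{n}0.npz"))
    for col,z in(("y",102),("r",150),("g",80)):
        for st,ce,m in blobs(c,col,6): 
            print(n,col,st,np.round(ce,1),np.round(ray(c,*ce,z),1))
    im=c["color"]; x,y=(170,140) if n=="top" else (180,150)
    cv2.imwrite(f"pics/{n}0z.png",cv2.resize(im[y:y+140,x:x+140],None,fx=4,fy=4,interpolation=cv2.INTER_CUBIC))
E
```

```text
scene y [281 194  18  16 203] [288.9 200.9] [ 575.7 -115.3  102. ]
scene y [504 229   8  20  99] [508.7 239.1] [ 652.3 -547.7  102. ]
scene y [252 232  23  17 285] [261.8 239.6] [ 413.1 -144.   102. ]
scene r [225 156  13  31 159] [231.2 169.8] [565.8  37.9 150. ]
scene r [195 182  15  35 232] [202.  198.1] [419.8   6.9 150. ]
scene g [264 193   8   2   9] [267.4 193.6] [617. -32.  80.]
scene g [298 211   5   3   9] [300.  212.3] [ 575.9 -144.4   80. ]
scene g [247 213  27  20 269] [259.1 222.7] [491.5 -87.2  80. ]
scene g [272 252   6   5  18] [274.4 254. ] [ 411.1 -173.7   80. ]
scene g [485 340  22  10  48] [495.6 346.1] [ 385.8 -550.1   80. ]
top y [447 131  54  27 459] [466.2 143.7] [ 635.8 -593.9  102. ]
top y [256 159  12  15 100] [261.2 166. ] [ 574.3 -111.8  102. ]
top y [268 230  13  13  91] [273.6 235.9] [ 412.5 -141.7  102. ]
top r [181 151  17  15 112] [188.6 158.3] [576.1  48.7 150. ]
top r [193 219  15  12 105] [199.6 225. ] [429.   17.7 150. ]
top r [162 369  31  15 200] [177.  377.9] [127.2  48.3 150. ]
top r [188 372   5   3   6] [189.7 373. ] [136.5  23.8 150. ]
top r [194 375   7   4  10] [197.3 376.4] [130.5   8.5 150. ]
top r [217 376   7   4  14] [219.5 377.1] [129.8 -35.2 150. ]
top r [220 378   7   5  11] [223.2 380.4] [124.1 -42.6 150. ]
top r [231 379   3   5   8] [231.9 381.6] [122.  -59.8 150. ]
top r [237 380   4   3   7] [238.1 380.9] [123.6 -72.  150. ]
top g [190 122  25   5  64] [202.3 123.9] [684.7  33.4  80. ]
top g [228 157   8   1   8] [231.5 157. ] [601.7 -40.4  80. ]
top g [273 167   3   4  10] [274.2 168.5] [ 574.6 -143.    80. ]
top g [224 186  13   5  56] [230.2 188. ] [525.5 -39.5  80. ]
top g [285 237   4   4  13] [286.6 238.4] [ 409.1 -172.6   80. ]
```

View pics/top0z.png

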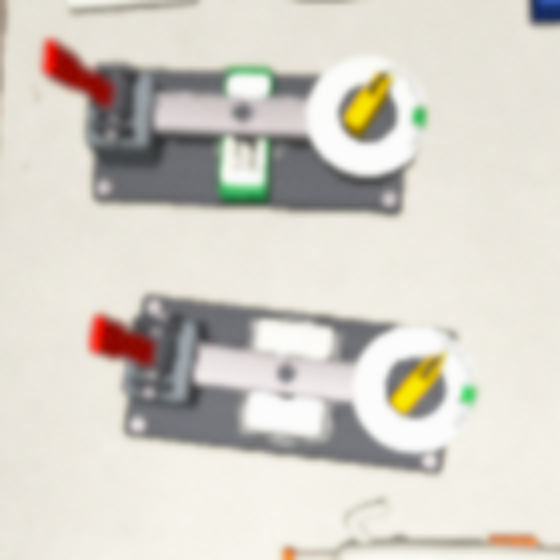

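View pics/scene0z.png

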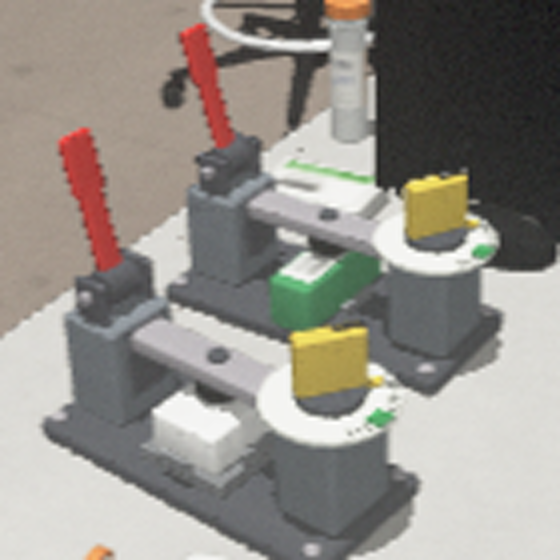

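Run:
```python
from h import *
s=status.observe(); print(np.round(R.from_rotvec(s["tcp_rot"]).as_matrix(),3))
c=imaging.capture("wrist"); print(c["fx"],np.round(c["hand_eye"],2)); cv2.imwrite("pics/w0.png",c["color"])
c=dict(np.load("/tmp/top0.npz"))
from math import *
for n,(u,v),z in (("nib",(445,355),81),("wingtail",(400,408),119),("wingctr",(416,387),110),("green",(468,395),78),("dialctr",(410,387),78),("forkctr",(165,357),95),("barhole",(287,373),70),("barR",(350,378),70),("barL",(200,362),70)):
    print(n,np.round(ray(c,170+u/4-.4,140+v/4-.4,z),1))
```

```text
[[-0.    -0.972  0.236]
 [-0.001  0.236  0.972]
 [-1.    -0.    -0.001]]
337.8454326902791 [[  -0.     -0.27    0.96 -161.48]
 [  -0.     -0.96   -0.27   74.09]
 [   1.     -0.     -0.     -0.37]
 [   0.      0.      0.      1.  ]]
nib [ 431.9 -159.2   81. ]
wingtail [ 398.4 -132.4  119. ]
wingctr [ 410.8 -141.4  110. ]
green [ 409.4 -172.7   78. ]
dialctr [ 413.5 -139.3   78. ]
forkctr [4.269e+02 4.000e-01 9.500e+01]
barhole [421.2 -67.9  70. ]
barR [ 418.8 -104.6   70. ]
barL [426.8 -17.   70. ]
```

View pics/w0.png

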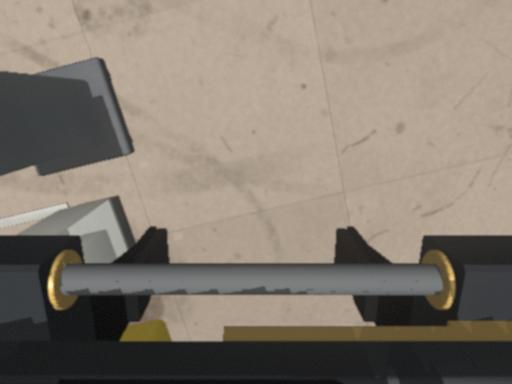

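Request:
{"fn": "send_rows", "kwargs": {
  "moves": [
    [6,[3.5,-3,0.3],[0,0,-3]],
    [6,[7,-6.5,0.6],[0,0,-6]],
    [6,[10.5,-10,0.9],[0,0,-9]],
    [6,[14,-13.5,1.2],[0,0,-12]],
    [6,[18,-17,1.5],[0,0,-15]],
    [6,[22,-21,1.8],[0,0,-18]],
    [6,[26,-25,2],[0,0,-21]],
    [6,[30,-29,2],[0,0,-24]]
  ]
}}

```text
time: 0.95
position: [438.6, 356.2, 242.6]
tcp_rot: [-0.711, 1.451, 0.711]
force: [1.2, 1.4, -0.0]
width: 60.1
```

Request:
{"fn": "send_rows", "kwargs": {
  "moves": [
    [6,[0.2,-4.5,0],[0,0,0]],
    [6,[0.2,-9,0],[0,0,0]],
    [6,[0,-13.5,0],[0,0,0]],
    [6,[0,-18,0],[0,0,0]],
    [6,[0,-22.5,0],[0,0,0]],
    [6,[-0.2,-27,0],[0,0,0]],
    [6,[-0.4,-31.5,0],[0,0,0]],
    [6,[-0.6,-36,0],[0,0,0]]
  ]
}}

```text
time: 1.75
position: [430.9, -4.0, 242.3]
tcp_rot: [-0.712, 1.45, 0.713]
force: [1.5, -0.9, -0.0]
width: 60.0
```

Request:
{"fn": "send_rows", "kwargs": {
  "moves": [
    [6,[-0.4,-3,0],[0,0,0]],
    [6,[-0.8,-6,0],[0,0,0]],
    [6,[-1.2,-9,0],[0,0,0]],
    [6,[-1.6,-11,0],[0,0,0]],
    [6,[-1.8,-12,0],[0,0,0]],
    [6,[-1.8,-12,0],[0,0,0]],
    [6,[-1.8,-12,0],[0,0,0]],
    [6,[-1.8,-12,0],[0,0,0]]
  ]
}}

```text
time: 2.55
position: [413.7, -121.0, 242.2]
tcp_rot: [-0.714, 1.451, 0.714]
force: [-1.2, 0.7, -0.3]
width: 59.8
```

Run:
```python
from h import *
s=status.observe(); print(np.round(s["q"],2),s["position"])
c=imaging.capture("wrist"); M=np.eye(4);M[:3,:3]=R.from_rotvec(s["tcp_rot"]).as_matrix();M[:3,3]=s["position"]
print(np.round(M,3)); c["camera_from_world"]=np.linalg.inv(M@c["hand_eye"])
np.savez("/tmp/w1.npz",**c); cv2.imwrite("pics/w1.png",c["color"])
for col,z in(("y",119),("g",78),("r",150)):
  for st,ce,m in blobs(c,col,40): print(col,st,ce,ray(c,*ce,z))
c=imaging.capture("scene");cv2.imwrite("pics/s1.png",c["color"])
```

```text
[-0.68 -0.25  0.74  1.96  0.17  1.37  0.93] [ 413.68661548 -120.97201008  242.24793191]
[[  -0.      -0.792    0.61   413.687]
 [  -0.       0.61     0.792 -120.972]
 [  -1.       0.      -0.     242.248]
 [   0.       0.       0.       1.   ]]
y [228 173  14  45 477] [234.67714885 192.66247379] [ 409.78010623 -136.61630048  119.        ]
y [377 253  22  57 518] [389.83783784 284.04054054] [570.09994959 -75.95090356 119.        ]
y [105 254  22  56 515] [112.2776699  286.80194175] [ 411.70327093 -286.53598566  119.        ]
y [ 160  321  352   20 4215] [364.03511269 332.09964413] [ 600.59349405 -124.17588629  119.        ]
g [361 195  32  40 453] [375.24282561 208.08388521] [517.45073861 -42.42217964  78.        ]
g [206 199  10  11  68] [210.23529412 203.82352941] [ 411.78369269 -172.2130636    78.        ]
r [434  82  23  28 330] [446.14545455  94.97575758] [439.47389789  36.30719748 150.        ]
r [489 210  23  15 218] [500.22018349 217.02752294] [548.65337047  25.02498413 150.        ]
```

View pics/w1.png

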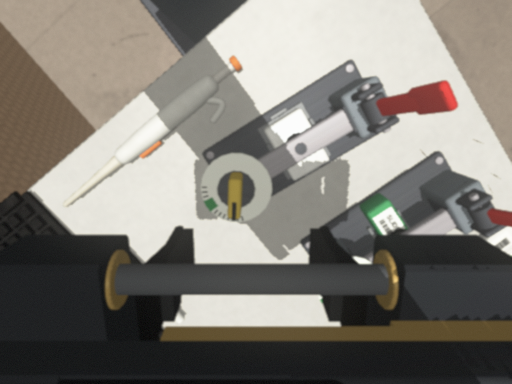

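View pics/s1.png

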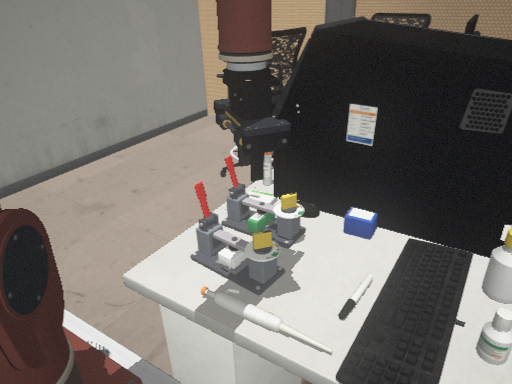

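Run:
```python
from h import *
c=dict(np.load("/tmp/w1.npz")); im=c["color"]
cv2.imwrite("pics/w1z.png",cv2.resize(im[140:235,190:285],None,fx=6,fy=6,interpolation=cv2.INTER_CUBIC))
cv2.imwrite("pics/w1l.png",cv2.resize(im[60:160,290:470],None,fx=4,fy=4,interpolation=cv2.INTER_CUBIC))
```

```text
(no output)
```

View pics/w1z.png

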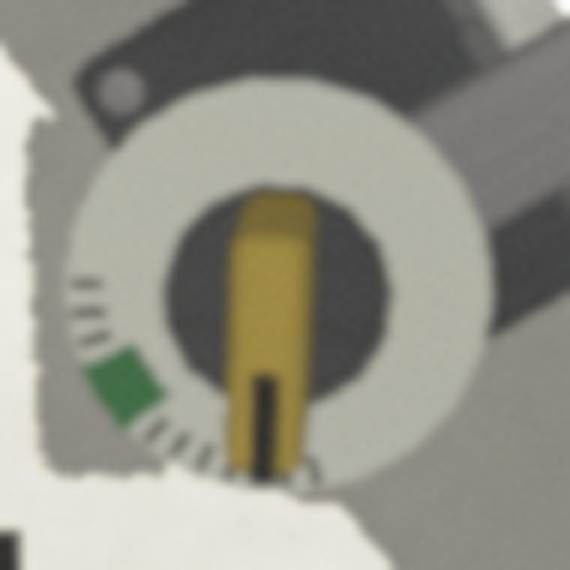

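View pics/w1l.png

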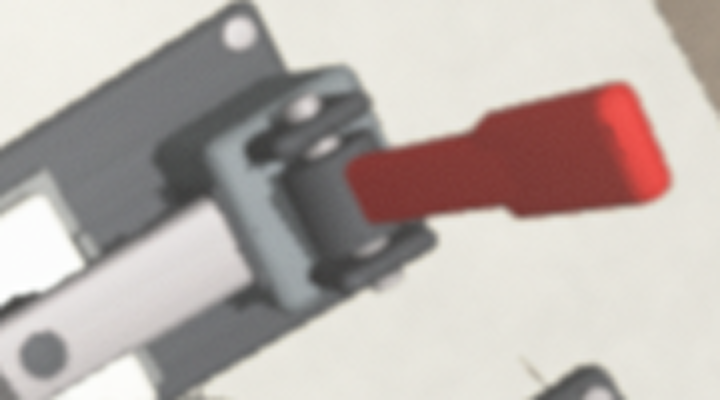

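Run:
```python
from h import *
c=dict(np.load("/tmp/w1.npz"))
f=lambda u,v,z:np.round(ray(c,190+u/6-.42,140+v/6-.42,z),1)[:2]
g=lambda u,v,z:np.round(ray(c,290+u/4-.38,60+v/4-.38,z),1)[:2]
P=[f(68,290,78),f(495,290,78),f(275,75,78)]
(a,b),r=None or (None,None),0
A=np.array([[2*p[0],2*p[1],1] for p in P]); x=np.linalg.solve(A,[p@p for p in P]); print("dial",x[:2],np.sqrt(x[2]+x[:2]@x[:2]))
print("disc",f(276,297,84))
for q in((232,238),(313,240),(303,475),(230,470),(264,380),(264,475)): print(q,f(*q,119))
print("green",f(125,386,78))
ax=x[:2]; d=f(125,386,78)-ax; print("green ang",np.degrees(np.arctan2(d[1],d[0])),np.linalg.norm(d))
print("pin ends",g(305,103,90),g(390,280,90), "wash",g(322,145,92),g(372,245,92),"lever tip corners", g(612,88,176),g(660,195,176))
print("bar hole",g(43,352,70))
```

```text
dial [ 414.61071024 -140.62699511] 35.54498445275618
disc [ 414.2 -141.1]
(232, 238) [ 396.9 -133.5]
(313, 240) [ 404.3 -124.5]
(303, 475) [ 431.8 -147.8]
(230, 470) [ 424.5 -156. ]
(264, 380) [ 416.6 -143.2]
(264, 475) [ 428.2 -152.5]
green [ 412.  -172.1]
green ang -94.74187336063585 31.581099489926956
pin ends [408.8  10.5] [453.5   5.2] wash [418.3   8.2] [443.7   5.5] lever tip corners [422.1  27. ] [441.7  25.1]
bar hole [422.6 -66.8]
```

Request:
{"fn": "send_rows", "kwargs": {
  "moves": [
    [5,[0.1,-1,-1],[0,0,-1.7]],
    [5,[0.1,-2,-4],[0,0,-1.7]],
    [5,[0.1,-2,-7],[0,0,-1.7]],
    [5,[0.1,-2,-10],[0,0,-1.7]],
    [5,[0.1,-2,-12],[0,0,-1.7]],
    [5,[0.1,-2,-14],[0,0,-1.7]],
    [5,[0.1,-2,-15],[0,0,-1.7]],
    [5,[0.1,-2,-15],[0,0,-1.7]]
  ]
}}

```text
time: 3.45
position: [413.4, -142.5, 91.2]
tcp_rot: [-0.689, 1.462, 0.689]
force: [1.3, -0.5, 1.1]
width: 49.8
```

Run:
```python
from h import *
s=status.observe(); print(np.round(s["q"],2),s["position"],s["force"],np.round(R.from_rotvec(s["tcp_rot"]).as_matrix(),3))
c=imaging.capture("wrist");cv2.imwrite("pics/w2.png",c["color"])
c=imaging.capture("scene");cv2.imwrite("pics/s2.png",cv2.resize(c["color"][100:300,150:350],None,fx=3,fy=3))
```

```text
[-0.68 -0.02  0.92  2.15  0.02  1.    1.11] [ 413.40925989 -142.5446134    91.15545351] [ 1.31243481 -0.51535209  1.09604777] [[-0.003 -0.772  0.635]
 [-0.001  0.635  0.772]
 [-1.     0.001 -0.003]]
```

View pics/w2.png

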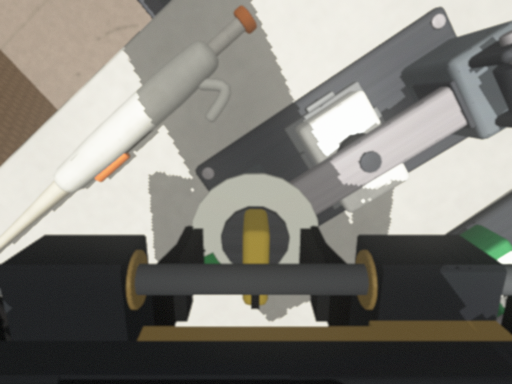

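View pics/s2.png

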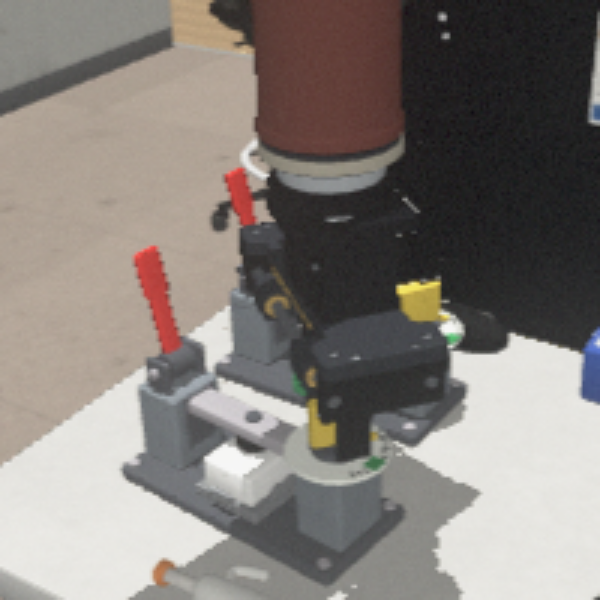

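Request:
{"fn": "send_rows", "kwargs": {
  "moves": [
    [3,[0.1,0.15,0],[0,0,0]],
    [1.2,[0.1,0.15,0],[0,0,0]],
    [0.5,[0.1,0.15,0],[0,0,0]],
    [0.5,[0.1,0.15,0],[0,0,0]],
    [0.5,[0.1,0.15,0],[0,0,0]],
    [0.5,[0.1,0.15,0],[0,0,0]],
    [0.5,[0.1,0.15,0],[0,0,0]],
    [0.5,[0.1,0.15,0],[0,0,0]]
  ]
}}

```text
time: 4.35
position: [415.0, -141.3, 92.4]
tcp_rot: [-0.689, 1.46, 0.689]
force: [-3.5, -3.1, 5.6]
width: 11.6
```

Request:
{"fn": "send_rows", "kwargs": {
  "moves": [
    [0.5,[0,0,0],[0,0,-6]],
    [0.5,[0,0,0],[0,0,-12]],
    [0.5,[0,0,0],[0,0,-18]],
    [0.5,[0,0,0],[0,0,-24]],
    [0.5,[0,0,0],[0,0,-30]],
    [0.5,[0,0,0],[0,0,-36]],
    [0.5,[0,0,0],[0,0,-42]],
    [0.5,[0,0,0],[0,0,-48]]
  ]
}}

```text
time: 5.15
position: [415.1, -141.3, 92.4]
tcp_rot: [-0.033, 1.571, 0.032]
force: [-5.1, -2.6, 4.5]
width: 11.8
```

Request:
{"fn": "send_rows", "kwargs": {
  "moves": [
    [0.5,[0,0,0],[0,0,-5]],
    [0.5,[0,0,0],[0,0,-8]],
    [0.5,[0,0,0],[0,0,-8]],
    [0.5,[0,0,0],[0,0,-8]],
    [0.5,[0,0,0],[0,0,-8]],
    [0.5,[0,0,0],[0,0,-8]],
    [0.5,[0,0,0],[0,0,-8]],
    [0.5,[0,0,0],[0,0,-8]]
  ]
}}

```text
time: 5.95
position: [415.1, -141.3, 92.4]
tcp_rot: [0.074, 1.57, -0.075]
force: [-3.3, -3.3, 4.5]
width: 12.0
```

Run:
```python
from h import *
s=status.observe(); print(s["time"],np.round(s["q"],2),s["position"],s["force"],s["torque"],np.round(R.from_rotvec(s["tcp_rot"]).as_matrix(),3))
c=imaging.capture("wrist");cv2.imwrite("pics/w3.png",c["color"])
c=imaging.capture("scene");cv2.imwrite("pics/s3.png",cv2.resize(c["color"][100:300,150:350],None,fx=3,fy=3))
```

```text
5.95 [-0.66 -0.02  0.9   2.15  0.02  1.01  0.14] [ 415.10871598 -141.26039569   92.39455483] [-3.27444512 -3.33759197  4.52109622] [-0.81510818  0.96183949 -0.0621672 ] [[-0.001  0.094  0.996]
 [-0.     0.996 -0.094]
 [-1.    -0.001 -0.001]]
```

View pics/w3.png

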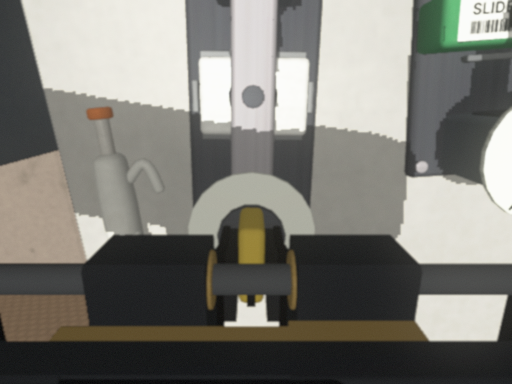

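View pics/s3.png

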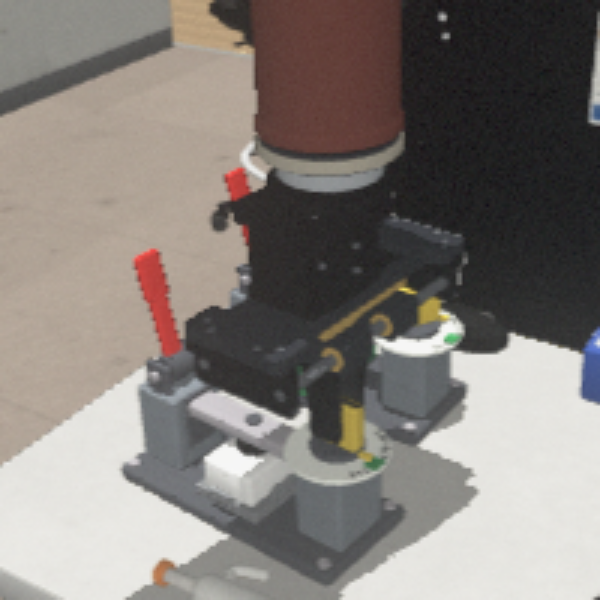

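Request:
{"fn": "send_rows", "kwargs": {
  "moves": [
    [4,[0,0,0],[0,0,0]],
    [4,[0,0,0],[0,0,0]],
    [4,[0,0,0],[0,0,0]],
    [4,[0,0,2],[0,0,0]],
    [4,[0,0,5],[0,0,0]],
    [4,[0,0,9],[0,0,0]],
    [4,[0,0,13],[0,0,0]],
    [4,[0,0,15],[0,0,0]]
  ]
}}

```text
time: 6.85
position: [416.6, -140.8, 245.6]
tcp_rot: [0.075, 1.565, -0.073]
force: [0.8, -0.2, -0.1]
width: 40.1
```

Run:
```python
from h import *
s=status.observe(); print(s["time"],s["position"],s["force"])
c=imaging.capture("wrist"); M=np.eye(4);M[:3,:3]=R.from_rotvec(s["tcp_rot"]).as_matrix();M[:3,3]=s["position"]
c["camera_from_world"]=np.linalg.inv(M@c["hand_eye"]); np.savez("/tmp/w4.npz",**c); cv2.imwrite("pics/w4.png",c["color"])
cv2.imwrite("pics/w4z.png",cv2.resize(c["color"][130:240,190:310],None,fx=6,fy=6,interpolation=cv2.INTER_CUBIC))
```

```text
6.85 [ 416.55865756 -140.75818378  245.55319935] [ 0.82451732 -0.17918748 -0.09383173]
```

View pics/w4.png

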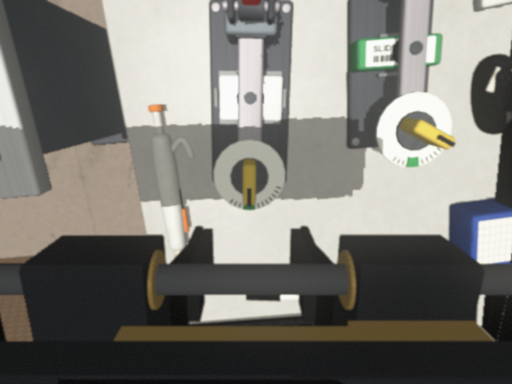

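View pics/w4z.png

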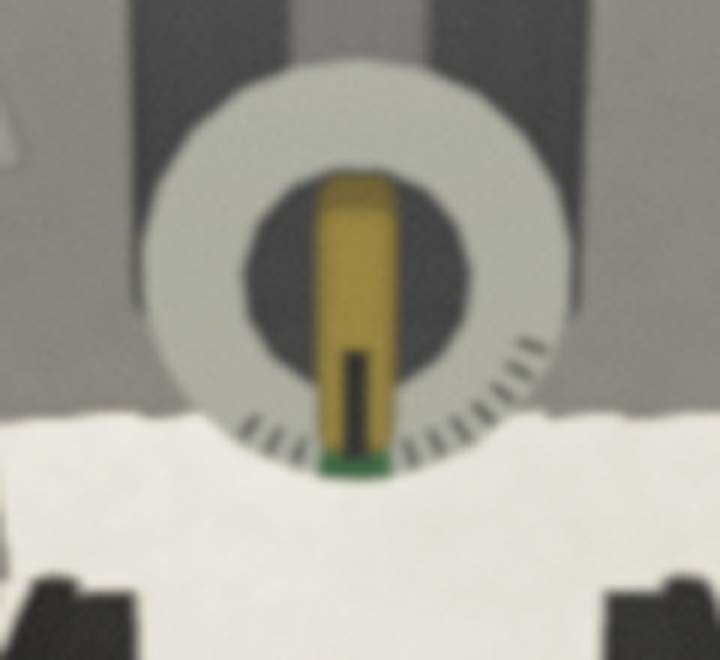

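Request:
{"fn": "send_rows", "kwargs": {
  "moves": [
    [0,[0.3,3,0],[0,0,0]],
    [0,[0.6,7,0],[0,0,0]],
    [0,[1,10.5,0],[0,0,0]],
    [0,[1.1,12.4,-1],[0,0,0]],
    [0,[1.1,12.4,-4],[0,0,0]],
    [0,[1.1,12.4,-7],[0,0,0]],
    [0,[1.1,12.4,-9],[0,0,0]],
    [0,[1.1,12.4,-9],[0,0,0]]
  ]
}}

```text
time: 7.7
position: [424.6, -16.8, 149.9]
tcp_rot: [0.072, 1.574, -0.075]
force: [0.1, 0.5, 0.7]
width: 0.5
```

Run:
```python
from h import *
s=status.observe(); print(s["time"],s["position"],s["force"],s["width"])
c=imaging.capture("wrist"); M=np.eye(4);M[:3,:3]=R.from_rotvec(s["tcp_rot"]).as_matrix();M[:3,3]=s["position"]
c["camera_from_world"]=np.linalg.inv(M@c["hand_eye"]);cv2.imwrite("pics/w5.png",c["color"])
for st,ce,m in blobs(c,"r",40): print(st,ce,ray(c,*ce,160))
c=imaging.capture("scene");cv2.imwrite("pics/s5.png",cv2.resize(c["color"][100:300,150:350],None,fx=3,fy=3))
```

```text
7.7 [424.58478907 -16.76283631 149.9253065 ] [0.14777065 0.4969745  0.6854032 ] 0.46465721864261483
[491  94  21  14 187] [502.34759358 101.67379679] [539.40452249  44.90408774 160.        ]
[236 160  50  18 829] [260.44873341 168.41978287] [433.0687412   25.39856364 160.        ]
```

View pics/w5.png

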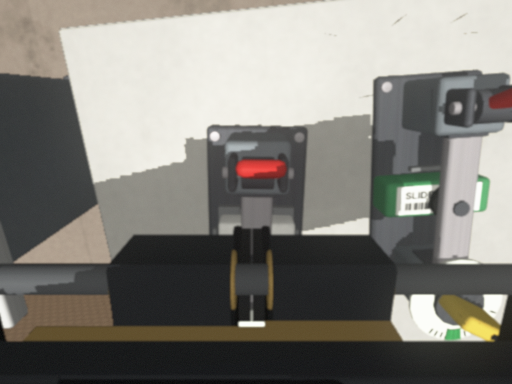

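View pics/s5.png

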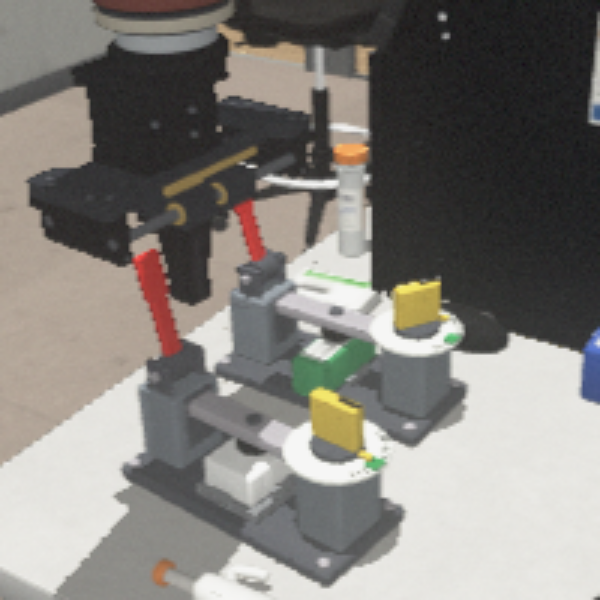

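Request:
{"fn": "send_rows", "kwargs": {
  "moves": [
    [0,[0.5,1.2,0.1],[0,0,0]],
    [0,[0.6,2.2,0.2],[0,0,0]],
    [0,[0.7,3.3,0],[0,0,0]],
    [0,[0.8,4.4,-0.2],[0,0,0]],
    [0,[0.9,5.3,-0.6],[0,0,0]],
    [0,[0.9,6,-1.1],[0,0,0]],
    [0,[1,6.8,-1.7],[0,0,0]],
    [0,[1,7.5,-2.3],[0,0,0]]
  ]
}}

```text
time: 8.6
position: [436.4, 58.8, 128.7]
tcp_rot: [0.074, 1.57, -0.074]
force: [-0.7, -2.3, 0.6]
width: 0.5
```

Run:
```python
from h import *
s=status.observe(); print(s["time"],s["position"],s["force"],s["width"])
c=imaging.capture("scene");cv2.imwrite("pics/s6.png",cv2.resize(c["color"][100:300,150:350],None,fx=3,fy=3))
```

```text
8.6 [436.385524    58.80330927 128.684212  ] [-0.6880671  -2.29974968  0.58882213] 0.4971780281920118
```

View pics/s6.png

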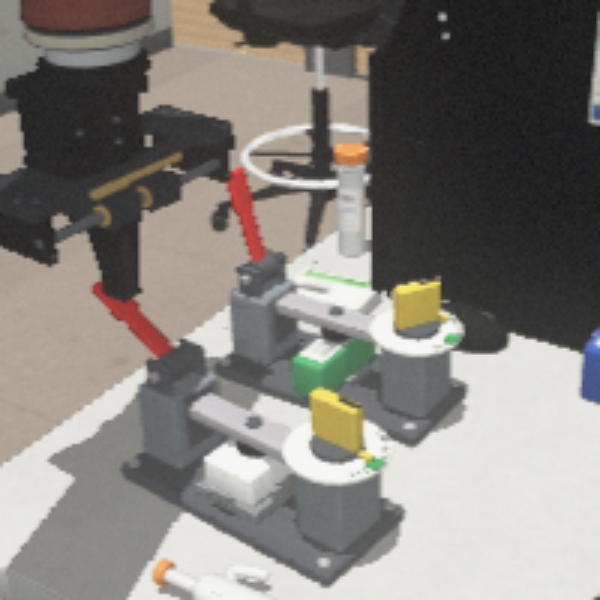

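Request:
{"fn": "send_rows", "kwargs": {
  "moves": [
    [0,[0,0.6,-0.8],[0,0,0]],
    [0,[0.1,1.1,-1.6],[0,0,0]],
    [0,[0.1,1.4,-2.3],[0,0,0]],
    [0,[0.1,1.6,-2.9],[0,0,0]],
    [0,[0.1,1.8,-3.4],[0,0,0]],
    [0,[0.1,1.9,-3.8],[0,0,0]],
    [0,[0.1,1.9,-4],[0,0,0]],
    [0,[0.1,1.9,-4],[0,0,0]]
  ]
}}

```text
time: 9.45
position: [437.8, 77.4, 90.4]
tcp_rot: [0.075, 1.57, -0.074]
force: [-6.8, -2.7, 19.3]
width: 0.5
```

Run:
```python
from h import *
s=status.observe(); print(s["time"],s["position"],s["force"],s["width"])
c=imaging.capture("scene");cv2.imwrite("pics/s7.png",cv2.resize(c["color"][100:300,150:350],None,fx=3,fy=3))
```

```text
9.45 [437.79809257  77.39561428  90.39939207] [-6.84386216 -2.69916663 19.34393201] 0.5085652764664598
```

View pics/s7.png

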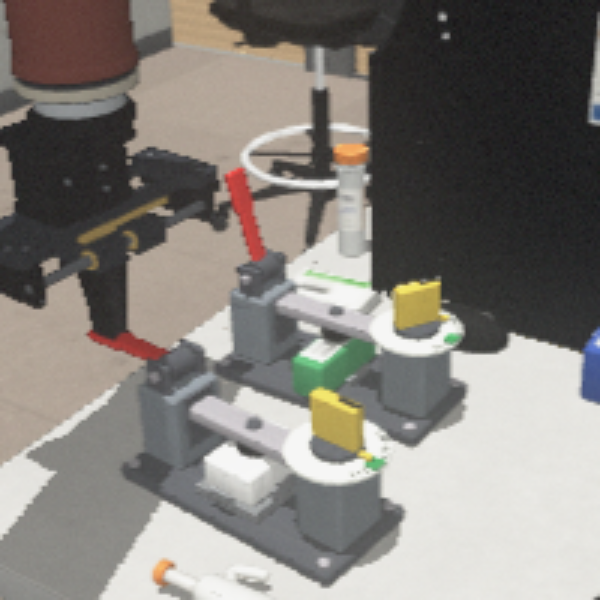

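Request:
{"fn": "send_rows", "kwargs": {
  "moves": [
    [0,[0,0,0],[0,0,0]],
    [0,[0,0,1],[0,0,0]],
    [0,[0,0,4],[0,0,0]],
    [0,[0,-2,8],[0,0,0]],
    [0,[0,-5,12],[0,0,0]],
    [0,[0,-9,15],[0,0,0]],
    [0,[0,-9,15],[0,0,0]],
    [0,[0,-9,15],[0,0,0]]
  ]
}}

```text
time: 10.3
position: [437.7, -12.8, 239.9]
tcp_rot: [0.077, 1.568, -0.074]
force: [-0.1, 1.0, -0.3]
width: 0.6
```

Run:
```python
from h import *
s=status.observe(); print(s["time"],s["position"],s["force"])
c=imaging.capture("wrist");M=np.eye(4);M[:3,:3]=R.from_rotvec(s["tcp_rot"]).as_matrix();M[:3,3]=s["position"]
c["camera_from_world"]=np.linalg.inv(M@c["hand_eye"]);cv2.imwrite("pics/w8.png",c["color"])
for st,ce,m in blobs(c,"r",40): print("wrist r",st,ce)
c=imaging.capture("scene");cv2.imwrite("pics/s8.png",cv2.resize(c["color"][120:300,160:340],None,fx=3.3,fy=3.3))
u=np.array([.094,.9956]);p=np.array([430,8.5])
for a in(1.4,1.25,1.1):
  th=np.radians(80)-a; q=p+u*88*np.cos(th); print(a,proj(c,[*q,87+88*np.sin(th)]))
for st,ce,m in blobs(c,"r",40): print("scene r",st,ce)
c=imaging.capture("top")
for st,ce,m in blobs(c,"r",60): print("top r",st,ce)
```

```text
10.3 [437.73950807 -12.83753819 239.88174564] [-0.14656653  0.97976753 -0.32741384]
wrist r [ 231   59   23   89 1162] [242.66006885 106.41566265]
wrist r [446  72  32  13 299] [461.17056856  77.81605351]
1.4 (np.float64(180.0423911966846), np.float64(209.51145900635242))
1.25 (np.float64(179.62970728560637), np.float64(204.6944264694111))
1.1 (np.float64(179.80345412020947), np.float64(200.15486145584833))
scene r [225 156  13  31 160] [231.18125 169.76875]
scene r [179 207  25  13 140] [190.79285714 212.91428571]
top r [   87   102   154   282 27819] [157.68341781 254.72180884]
top r [ 82 118  13  93 666] [ 86.57657658 165.34534535]
```

View pics/s8.png

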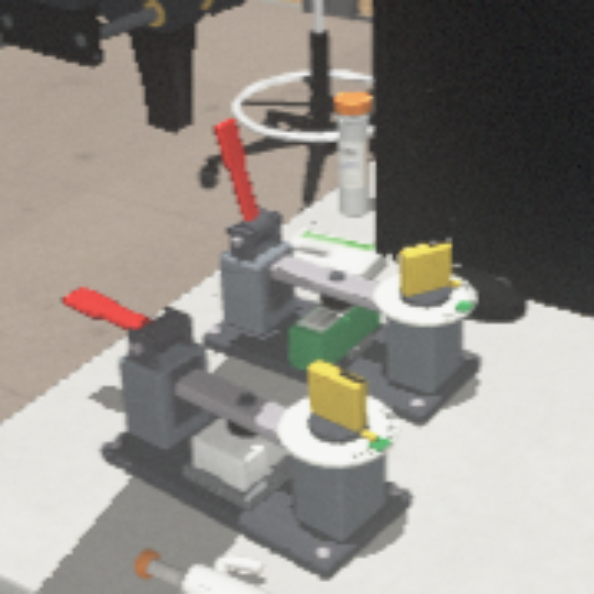

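View pics/w8.png

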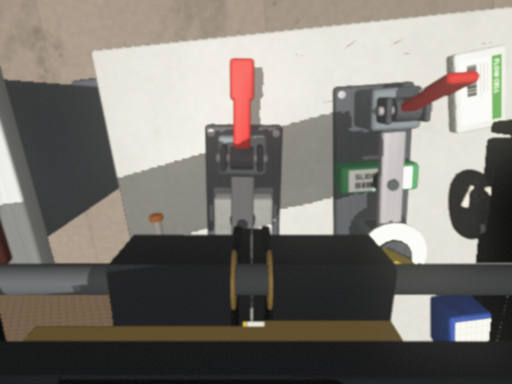

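Run:
```python
from h import *
s=status.observe()
c=imaging.capture("scene")
b=[m for st,ce,m in blobs(c,"r",40) if ce[1]>200][0]
for x in range(178,205,2): print(x,np.flatnonzero(b[:,x]))
u=np.array([.094,.9956]);n=np.array([-.9956,.094]);p=np.array([430,8.5])
for a in(1.4,1.3,1.2):
  th=np.radians(80)-a
  for r in(85,55):
    for h in(4,-4):
      for w in (11,-11):
        q=p+u*(r*np.cos(th)-h*np.sin(th))+n*w; print(a,r,h,w,np.round(proj(c,[*q,87+r*np.sin(th)+h*np.cos(th)]),1))
for st,ce,m in blobs(c,"y",100)+blobs(c,"g",8): print(st,np.round(ce,1))
```

```text
178 []
180 [210 211]
182 [208 209 210 211 212]
184 [207 208 209 210 211 212 213]
186 [208 209 210 211 212 213 214]
188 [208 209 210 211 212 213 214 215]
190 [209 210 211 212 213 214 215]
192 [210 211 212 213 214 215 216]
194 [211 212 213 214 215 216 217]
196 [213 214 215 216 217 218]
198 [214 215 216 217 218]
200 [215 216 217 218]
202 [215 216 217 218]
204 []
1.4 85 4 11 [177.1 210.4]
1.4 85 4 -11 [184.3 206.5]
1.4 85 -4 11 [177.5 213.4]
1.4 85 -4 -11 [184.7 209.4]
1.4 55 4 11 [186.  214.3]
1.4 55 4 -11 [193.2 210.2]
1.4 55 -4 11 [186.4 217.3]
1.4 55 -4 -11 [193.6 213.2]
1.3 85 4 11 [176.9 207.3]
1.3 85 4 -11 [184.1 203.4]
1.3 85 -4 11 [177.1 210.2]
1.3 85 -4 -11 [184.3 206.3]
1.3 55 4 11 [186.  212.2]
1.3 55 4 -11 [193.2 208.2]
1.3 55 -4 11 [186.1 215.2]
1.3 55 -4 -11 [193.3 211.1]
1.2 85 4 11 [176.9 204.3]
1.2 85 4 -11 [184.1 200.4]
1.2 85 -4 11 [176.8 207.1]
1.2 85 -4 -11 [184.1 203.2]
1.2 55 4 11 [186.  210.3]
1.2 55 4 -11 [193.3 206.3]
1.2 55 -4 11 [186.  213.1]
1.2 55 -4 -11 [193.2 209.1]
[281 194  18  16 203] [288.9 200.9]
[253 229  21  25 265] [261.8 239.9]
[504 229   8  20 100] [508.6 239.1]
[264 193   8   2   9] [267.4 193.6]
[298 211   5   3   9] [300.  212.3]
[248 213  26  19 247] [259.6 222. ]
[272 252   6   5  16] [274.7 254. ]
[485 340  22  10  49] [495.5 346. ]
```

Lever matches 1.4 rad (upper corner seen at row 207; 206.5 predicted for 1.4, 203.4 for 1.3). The other clamp's blobs are unchanged. Handing in.

```bash
python3 -c "
from bench import order; print(order.job_done())"
```

```text
the job is handed in; nothing more can be done
None
```

I turned the yellow nut on the white block's clamp about 56° clockwise, until its pointer was on the green mark, with the lever still open. I then folded the red lever down with the closed fingers and backed away. The job was handed in at about 10.4 s; no verdict was reported.

Last checks:
- **Nut:** the wrist picture taken after letting go of the nut showed the pointer centred on the green mark. The scene picture after folding the lever still shows it there.
- **Lever:** it met its stop with about 19 N at the fingertip, at the height of a level lever. After I backed away, its outline in the scene picture fits about 1.4 rad, within about 0.05.
- **Other clamp:** its lever and nut are where they were to within a pixel. The edge of the green case's outline moved about one pixel, where shadow and lighting also changed. I never touched that clamp.
- **Not measured:** I could not measure the force of the pad on the block. That it is held follows only from the nut setting and the lever being fully folded.
- **Robot at hand-in:** the fingers were about 240 mm above the bench, clear of everything, with the force reading near zero.

No check failed or disagreed.

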